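# Unclamp the drilled plate: left-hand lever nut

## Robot

A 7-joint arm with a two-finger parallel gripper is mounted at the origin on the work surface. World frame = base frame: x ahead of the robot, y to its left, z up, the work surface at z = 0. Lengths are in mm, angles in rad, forces in N, time in s.
With the tool pointing down it reaches from about 400 to 875 mm from the base axis. Payload 4.4 kg.
Tool frame: the origin (TCP) lies midway between the tips of the shut fingers; the grasp point (between the pads) lies 19 mm behind it (ctrl.grip_point_offset is the distance from the TCP to the grasp point, in mm); z points along the fingers, y is the line along which they close (so a half turn about z gives the same grasp; the last joint's range is limited). The gripper opens to 85 mm and grips with 20 to 120 N. Pads are 22 mm wide; open, the fingers measure 114 mm over their backs; the gripper's body (76 mm by 85 mm) begins 54 mm behind the grasp point. The pads swing forward as they close: fully open they stand 13 mm farther back than shut.
Start: joints at [1.221, 0.628, 0.038, 1.517, -0.027, 0.996, -0.02], TCP at [182.031, -624.005, 231.313] pointing down, gripper open.
Joint ranges: [-3.06, 3.06], [-0.37, 2.12], [-1.25, 1.32], [0.18, 2.47], [-1.1, 4.24], [0.23, 1.98], [-2.94, 2.94]. Speed limits (rad/s): [2.57, 2.57, 3.14, 3.14, 3.14, 3.14, 3.14].

## Interface

Orientations are given as [roll, pitch, yaw] about the fixed x, y, z axes, in that order (R = Rz(yaw) Ry(pitch) Rx(roll)).
In Python, from cell import ctrl gives the robot as it stands.
- The arm moves only by the tool step_hand, called after "Emit:" as a command line: name --argument value ..., lists and objects as JSON in quotes. Schema: {"type":"object","properties":{"offsets":{"type":"array","items":{"type":"number"},"minItems":7,"maxItems":84},"only":{"type":"string"},"quiet":{"type":"boolean"},"lines":{"type":"string"}},"required":["offsets"],"additionalProperties":false}. offsets is one flat list of numbers that holds 1 to 12 rows one after another, with no inner brackets; each row has 7 numbers: dx, dy, dz in shares of the most that a row can go, 1 being 50 mm, then a rotation vector rx, ry, rz in normalised numbers (1 is 120 degrees), then the finger opening in mm; each row shifts and turns the commanded pose from where the row before left it, along the tool's axes as they then stand; what a row does not reach is not made up. A row lasts 1/10 s, in which the tool goes at most 50 mm and 0.15 rad, less where a joint would pass 70% of its speed; a pose out of reach is approached as far as the arm can. The fingers move at their own pace and stop on an object; the grip force is fixed at half the most. Time passes only in rows, so rows that do not move let the fingers close. The tool returns the time, the measured TCP pose, the force, the opening and the grip force at its end. only (a regular expression) keeps the lines of the reply that match it, lines (a string "A,B") keeps lines A to B, and quiet returns only ok. No shift or turn number may pass 1 either way. Input that does not fit is refused with a message, and nothing moves.
- ctrl.read_state(): the state, without advancing time (a new reading comes with each control period).
- ctrl.get_image(name): name is "scene" or "top" or "wrist"; returns the picture (420x560x3 uint8, blue, green, red); there is no depth.
- ctrl.calibration(name): a dict with "fx", "fy", "cx", "cy" (pixels), "rvec" (rotation vector, rad) and "tvec" (3), from world to camera coordinates, as OpenCV has them; the wrist camera has in their place "hand_eye" (4x4, takes a point from camera to tool coordinates, whose origin is the TCP and whose axes are the flange's). Camera axes: x right, y down, z forward; pixel columns grow to the right and rows downward; lengths in mm; the calibration is good to about 2 mm. A picture is of the moment at which its call begins: read the wrist's pose just before it. calibration takes no time and is no camera call.
- ctrl.finish_job(): hands the job in; it is judged then, once.
The state is a dict: "clock": time; "qpos": joint angles; "qd": joint speeds; "tau": joint torques, N m; "eef_pos": TCP position; "tool_rot": TCP orientation; "force": force on the tool from outside, world axes, zero at the start; "torque": the same for the moment, N m; "width": finger opening in mm; "gripper_force": force on a finger pad.
Only numpy, scipy, OpenCV 4.12 (cv2) and the standard library are available. Lean on these libraries where they do the work, as an engineer would, in place of code of your own. Each camera call takes 0.05 s, during which the arm holds its last target. There are 200 camera calls.

## Task

Release the drilled aluminium plate from the jig so that it can be lifted straight off: loosen the lever nut by pushing its lever, well over a quarter turn - its thread is left-handed, so do not tighten it further - and then slide the clamp strap back, away from the plate, as far as its slot lets it go. Leave the plate lying where it is, and do not disturb the other things on the bench.

Things in the scene. Friction and masses are not known exactly. Their poses are not given: they have to be found in the camera images.
- jig: drilling jig bolted to the bench: dark steel base 305 x 190 x 15 mm, with a vertical stud 12 mm thick, top at z 87 mm. Origin: on the stud's axis, at bench height. Local x = the direction in which the strap slides back (away from the clamped plate), z up; the base spans x -135..170 mm, y -95..95.
- channel (a point): middle of the upper face (31 mm above the bench) of the grey block on the jig's base: 205 mm long (jig x -40..165), 62 wide, with a low side rail along each long edge (6 mm wide, top 36 mm above the bench): the channel in which the strap lies and slides, with 2 mm play each side
- lever_nut (a joint): turn (rad) of the one-armed lever nut on the stud. LEFT-HAND thread: 0 = clamped; grows as the lever goes CLOCKWISE seen from above, which loosens and raises nut and lever 3.2 mm per rad. Range -0.3 (jammed) to 3.3 (stop); starts at 0 to 0.3. The lever points at -50 deg - value from the jig's x axis (counterclockwise positive from above). Friction of 0.35 N m (4 N at its end) holds it.
- nut_nose (a point): centre of the underside of the nut's nose, on the stud's axis, 37.5 mm above the bench when clamped. The nose is 34 mm across and 10 mm high, the nut above it 38 mm across and 23 mm high.
- lever_ball (a point): centre of the black ball (30 mm across) at the lever's free end, 100 mm from the stud's axis, 80 mm above the bench when clamped (value 0). The lever's bar, 14 mm thick, rises from z 64 mm at the nut to z 77 mm near the ball.
- strap: steel clamp strap, 181 mm long, 46 wide, 6 thick, loose in the channel under the nut, the stud standing in its lengthwise slot. Origin: on its midline at its underside, at the stud's axis when fully forward; x along it from the toe (x -75 mm, resting on the plate) to the lip (x 106). Once the nut is raised it slides back along the jig's x by about 53 mm, until its slot's end meets the stud.
- strap_ribs (a point): top of the strap's two locking ribs (6 mm high, strap x -28..-20), which stand against the nut's nose; they pass freely under it only when the nut is turned to about 1.8 rad or more; before that they catch or jam against it and the strap cannot be slid back fully.
- strap_lip (a point): top edge, midpoint, of the inner face of the upturned lip at the strap's back end: the lip is 46 mm wide, 10 mm thick (strap x 96..106) and rises 18 mm above the strap's upper face; its inner face looks towards the stud. Push it from inside with the fingertips, or pinch it.
- strap_toe (a point): underside midpoint of the strap's front edge (toe), which starts about 30 mm in over the plate's edge
- work: flat drilled aluminium plate 80 (x) x 110 (y) x 16 mm, loose, lying on the jig's base under the strap's toe. Origin: centre of its underside; its axes about parallel to the jig's. Its edge nearest the stud is 45 to 50 mm from the stud's axis.
- gauge_block: plain steel block 50 x 25 x 25 mm lying on the jig's base beside the channel; bystander (origin: centre of underside)
- spanner: steel spanner about 170 mm long lying on the bench beside the jig; bystander (origin: on the tool, at bench height)
- oil_bottle: upright white plastic bottle, 60 mm across, 160 mm tall; bystander (origin: centre of underside)
- hammer: hammer about 280 mm long lying on the bench; bystander (origin: on the tool, at bench height)
- tin: upright tin can, 74 mm across, 100 mm tall; bystander (origin: centre of underside)
- screwdriver: screwdriver about 200 mm long lying on the bench; bystander (origin: on the tool, at bench height)
- mug: white mug, 80 mm across, 90 mm tall; bystander (origin: centre of underside)

How it is judged:
By the outcome, as a careful person would: the job done as asked, in the order asked, and still so for the second after the job is handed in, with the robot touching nothing.
It also fails if it takes over 48 s, if anything falls off the work surface, if the arm or the gripper's body presses on something with over 40 N, if the wrist force passes 120 N, or if a joint passes its speed limit or range.

## Working session

There is one attempt and no reset: what is moved stays moved. The work goes in short steps, Python scripts to look and compute and a tool call to move; the robot and the scene stay as the last step left them, time stands still between calls to the robot, and variables do not carry over. Pictures are saved under pics/ and viewed, at most 10 in all, crops included, and the job is handed in when it is done.

```bash
ls; mkdir -p pics; python3 - <<'E'
from cell import ctrl
import cv2
s=ctrl.read_state();print(s)
for n in("scene","top"):
    print(n,ctrl.calibration(n)); cv2.imwrite(f"pics/{n}0.png",ctrl.get_image(n))
print(ctrl.calibration("wrist"))
E
```

```text
cell.py
pics
{'clock': 0.0, 'qpos': array([ 1.22119408,  0.62931577,  0.03842655,  1.51834122, -0.02701271,
        0.99627544, -0.01997412]), 'qd': array([ 0.00198057, -0.00011088, -0.00072488,  0.00091964,  0.00062288,
       -0.00012358,  0.00065986]), 'tau': array([ 9.37863042e-04, -5.63398898e+01,  1.22635726e+00, -1.93450034e+01,
        1.09849582e-02,  1.03844027e-02, -1.38436531e-05]), 'eef_pos': array([ 181.87826272, -623.41101125,  230.4170212 ]), 'tool_rot': array([-3.13977015e+00,  2.01985054e-06,  2.83834280e-01]), 'force': array([-1.03131242, -0.13859982,  0.16879727]), 'torque': array([-0.04369277,  0.01457818, -0.00181098]), 'gripper_force': 0.0, 'width': 85.37971178686306}
scene {'fx': 537.7587903446092, 'fy': 537.7587903446092, 'cx': 270.60782963913454, 'cy': 213.12572305341865, 'rvec': array([ 1.23062705,  2.11512214, -1.09099164]), 'tvec': array([ 269.9006262 , -240.23718885, 2398.78653725])}
top {'fx': 531.885232543707, 'fy': 531.885232543707, 'cx': 276.0464038869946, 'cy': 204.29884797414417, 'rvec': array([ 2.18415315, -2.13833329,  0.14867428]), 'tvec': array([ -17.81457095,  595.5368085 , 1493.49860798])}
{'fx': 323.7090870091873, 'fy': 323.7090870091873, 'cx': 279.8774492347297, 'cy': 213.23588911956725, 'hand_eye': array([[-1.01016008e-03, -9.55867710e-01, -2.93795677e-01,
         7.59717525e+01],
       [ 9.99999045e-01, -1.24260940e-03,  6.04539470e-04,
         6.44953005e-01],
       [-9.42933028e-04, -2.93794786e-01,  9.55868053e-01,
        -1.42055769e+02],
       [ 0.00000000e+00,  0.00000000e+00,  0.00000000e+00,
         1.00000000e+00]])}
```

View pics/top0.png

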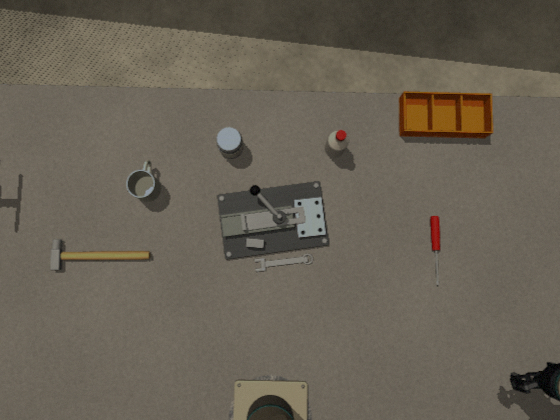

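View pics/scene0.png

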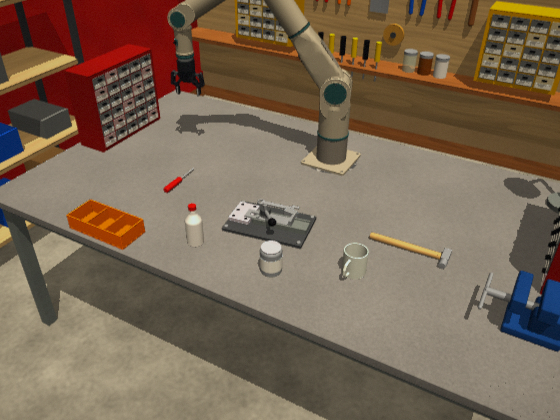

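Top view: jig at px (275,220), strap lip to the left (world +y), plate at (310,217), lever ball (255,190), spanner (283,262), tin (230,142), bottle (338,140). Zooming in for measurement.

```bash
cat > h.py <<'E'
import numpy as np,cv2
from scipy.spatial.transform import Rotation as R
from cell import ctrl
def cam(n,s=None):
    c=ctrl.calibration(n);K=np.array([[c['fx'],0,c['cx']],[0,c['fy'],c['cy']],[0,0,1]])
    if n=='wrist':
        T=np.eye(4);T[:3,:3]=R.from_euler('xyz',s['tool_rot']).as_matrix();T[:3,3]=s['eef_pos']
        M=np.linalg.inv(T@np.array(c['hand_eye']));return K,M[:3,:3],M[:3,3]
    return K,R.from_rotvec(c['rvec']).as_matrix(),np.array(c['tvec'])
def at_z(C,uv,z):
    K,r,t=C;d=r.T@np.linalg.solve(K,[*uv,1]);o=-r.T@t
    return o+d*(z-o[2])/d[2]
def tri(obs):
    A=np.zeros((3,3));b=np.zeros(3)
    for C,uv in obs:
        K,r,t=C;d=r.T@np.linalg.solve(K,[*uv,1]);d/=np.linalg.norm(d);P=np.eye(3)-np.outer(d,d);A+=P;b+=P@(-r.T@t)
    return np.linalg.solve(A,b)
def proj(C,p):
    K,r,t=C;q=K@(r@np.array(p)+t);return q[:2]/q[2]
E
python3 - <<'E'
from h import *
i=cv2.imread('pics/top0.png')[175:275,210:340]
cv2.imwrite('pics/topc.png',cv2.resize(i,None,fx=6,fy=6,interpolation=cv2.INTER_CUBIC))
C=cam('top')
for n,p,z in [('c1',(218,195),15),('c2',(320,182),15),('c3',(328,247),15),('c4',(225,259),15),('ball',(255,190),80),('stud',(280,218),87),('tin',(229,136),100),('bottle',(341,135),160),('sp',(260,265),5)]: print(n,at_z(C,p,z).round())
E
```

```text
c1 [622. 165.  15.]
c2 [ 668. -133.   15.]
c3 [ 477. -158.   15.]
c4 [437. 138.  15.]
ball [630.  55.  80.]
stud [551. -16.  87.]
tin [778. 131. 100.]
bottle [ 772. -175.  160.]
sp [422.  37.   5.]
```

View pics/topc.png

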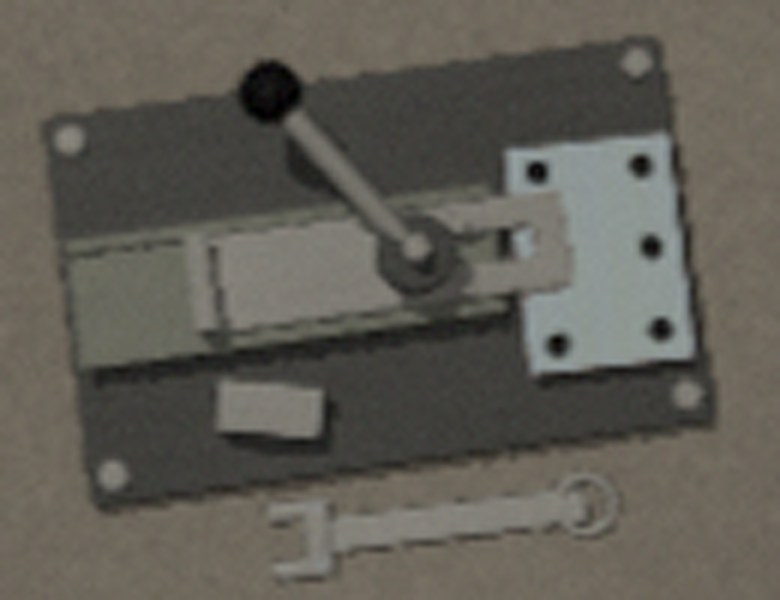

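The manual's scale: shifts go in shares of 50 mm and turns go in shares of 120 degrees. Converting my numbers, 33 mm is 0.66, -31 mm is -0.62.

Emit:
step_hand --offsets '[0.66, -0.62, 0, 0, 0, 0, 0, 0.66, -0.62, 0, 0, 0, 0, 0, 0.66, -0.62, 0, 0, 0, 0, 0, 0.66, -0.62, 0, 0, 0, 0, 0, 0.66, -0.62, 0, 0, 0, 0, 0, 0.66, -0.62, 0, 0, 0, 0, 0, 0.66, -0.62, 0, 0, 0, 0, 0, 0.66, -0.62, 0, 0, 0, 0, 0]'

```text
clock: 0.9
eef_pos: [366.5, -310.2, 231.2]
tool_rot: [-3.141, 0.0, 0.284]
force: [0.9, 0.2, 0.6]
width: -0.0
gripper_force: 0.0
```

Emit:
step_hand --offsets '[0.66, -0.62, 0, 0, 0, 0, 0, 0.66, -0.62, 0, 0, 0, 0, 0, 0.66, -0.62, 0, 0, 0, 0, 0, 0.66, -0.62, 0, 0, 0, 0, 0, 0.66, -0.62, 0, 0, 0, 0, 0, 0.66, -0.62, 0, 0, 0, 0, 0, 0.66, -0.62, 0, 0, 0, 0, 0, 0.66, -0.62, 0, 0, 0, 0, 0, 0, 0, 0, 0, 0, 0, 0, 0, 0, 0, 0, 0, 0, 0]'

```text
clock: 1.9
eef_pos: [549.9, 1.1, 230.7]
tool_rot: [-3.141, 0.001, 0.287]
force: [1.1, -0.4, 0.5]
width: 0.1
gripper_force: 0.0
```

```bash
python3 - <<'E'
from h import *
s=ctrl.read_state();i=ctrl.get_image('wrist');cv2.imwrite('pics/w1.png',i)
import pickle;pickle.dump(s,open('w1.pkl','wb'))
print(s['eef_pos'],s['tool_rot'],s['qpos'],s['clock'])
C=cam('wrist',s)
print([proj(C,p).round() for p in [(551,-16,87),(630,55,80),(540,80,55)]])
E
```

```text
[549.86267515   1.14168293 230.73935023] [-3.14133375e+00  1.16579221e-03  2.86605388e-01] [-0.03432229  0.48511276 -0.02775409  1.79888634  0.01710494  0.85901904
 -1.35425534] 1.9
[array([297., 205.]), array([245.,  94.]), array([200., 180.])]
```

View pics/w1.png

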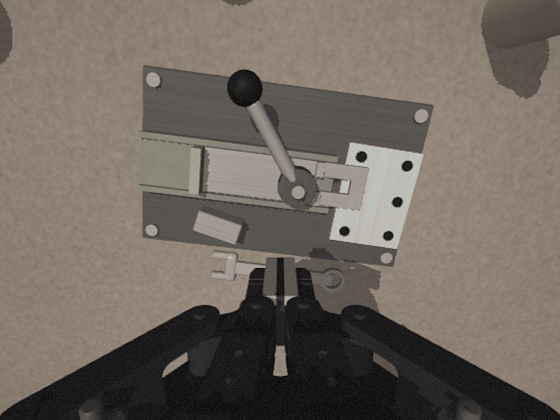

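Wrist view: black ball (245,88), stud top (297,192), lip's inner top edge about (204,170), plate right (380,195). Now rotating in place to the pushing yaw gives the second view.

Converted, -0.15 rad is -0.0716.

Emit:
step_hand --offsets '[0, 0, 0, 0, 0, -0.0716, 0, 0, 0, 0, 0, 0, -0.0716, 0, 0, 0, 0, 0, 0, -0.0716, 0, 0, 0, 0, 0, 0, -0.0716, 0, 0, 0, 0, 0, 0, -0.0716, 0, 0, 0, 0, 0, 0, -0.0716, 0, 0, 0, 0, 0, 0, -0.0716, 0]'

```text
clock: 2.65
eef_pos: [549.2, -2.5, 231.3]
tool_rot: [-3.141, 0.002, 1.337]
force: [-0.3, -0.2, 0.4]
width: -0.2
gripper_force: 0.0
```

Emit:
step_hand --offsets '[0, 0, 0, 0, 0, -0.0716, 0, 0, 0, 0, 0, 0, -0.0716, 0, 0, 0, 0, 0, 0, -0.0716, 0, 0, 0, 0, 0, 0, -0.0716, 0, 0, 0, 0, 0, 0, -0.0716, 0, 0, 0, 0, 0, 0, -0.0716, 0, 0, 0, 0, 0, 0, -0.0716, 0, 0, 0, 0, 0, 0, 0, 0]'

```text
clock: 3.45
eef_pos: [549.2, -2.4, 231.0]
tool_rot: [-3.14, -0.0, 2.381]
force: [-0.0, 0.7, 0.3]
width: 0.1
gripper_force: 0.0
```

```bash
python3 - <<'E'
from h import *
s=ctrl.read_state();i=ctrl.get_image('wrist');cv2.imwrite('pics/w2.png',i)
import pickle;pickle.dump(s,open('w2.pkl','wb'))
print(s['eef_pos'],s['tool_rot'],s['qpos'],s['clock'])
E
```

```text
[549.23476342  -2.41421888 230.99948313] [-3.14013720e+00 -1.85138531e-04  2.38112018e+00] [ 0.34971941  0.54205679 -0.60266047  1.78933558  0.37493002  0.9279227
  0.39535459] 3.45
```

View pics/w2.png

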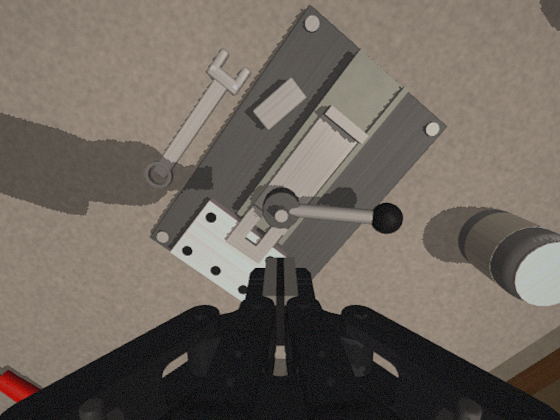

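w2: ball (387,218), stud top (281,215), lip inner top edge mid ≈(342,127), base bolts (312,22), (432,129), (163,237).

```bash
python3 - <<'E'
from h import *
import pickle
A=cam('wrist',pickle.load(open('w1.pkl','rb')));B=cam('wrist',pickle.load(open('w2.pkl','rb')));T=cam('top')
t=lambda u,v:(210+u/6,175+v/6)
obs={'ball':((245,88),(387,218),t(270,91)),'stud':((297,193),(281,215),t(418,246)),'lip':((203,170),(342,127),t(210,282)),
'x+y-':((153,79),(432,129),t(69,139)),'x+y+':((151,230),(312,22),t(113,474)),'x-y+':((386,257),(163,237),t(687,394)),'x-y-':((421,116),None,t(637,62))}
P={}
for k,(a,b,c) in obs.items():
    o=[(A,a)]+([(B,b)] if b else [])+[(T,c)]
    P[k]=tri(o);print(k,P[k].round(1),'wrist only',tri(o[:2]).round(1),[ (proj(C,P[k])-uv).round(1) for C,uv in o])
d=P['x+y+']-P['x-y+']+P['x+y-']-P['x-y-'];ja=np.arctan2(d[1],d[0]);l=P['ball']-P['stud'];la=np.arctan2(l[1],l[0])
print('jig ang',np.degrees(ja),np.degrees(np.arctan2(*(P['x+y+']-P['x-y+'])[1::-1])),'lever',np.degrees(la),np.hypot(*l[:2]),'value',np.radians(-50)-la+ja)
m=(P['x+y+']+P['x-y-']+P['x+y-']+P['x-y+'])/4
print('stud from bolts',m[:2]-17.5*np.array([np.cos(ja),np.sin(ja)]))
q=P['lip']-P['stud'];print('lip along',q[0]*np.cos(ja)+q[1]*np.sin(ja),'lat',-q[0]*np.sin(ja)+q[1]*np.cos(ja))
E
```

```text
ball [630.2  55.4  88. ] wrist only [632.   55.9  85.7] [array([-1.3,  1.7]), array([-1.7,  0.2]), array([-0.2, -0.8])]
stud [559.1 -13.5  87.8] wrist only [560.3 -11.7  92.8] [array([0.9, 0.2]), array([-2.6, -1. ]), array([-0.7, -0.8])]
lip [544.9  82.7  42.7] wrist only [546.4  82.3  46.9] [array([-1.2, -0. ]), array([-2.7, -0.8]), array([-0.1, -0.9])]
x+y- [615.  153.   23.5] wrist only [616.4 152.5  24.5] [array([-0.6,  1.3]), array([-1. , -1.3]), array([ 0.2, -1. ])]
x+y+ [453.4 129.   16.9] wrist only [456.6 127.8  24.3] [array([ 0.5, -0.2]), array([-2.4, -1.3]), array([-0.4, -0.8])]
x-y+ [ 498.3 -148.    15.5] wrist only [ 501.3 -142.9   25.4] [array([ 0.2, -0.3]), array([-2.1, -1.9]), array([-0., -1.])]
x-y- [ 658.9 -122.4   14.3] wrist only [ 658.9 -122.4   14.3] [array([-0.8,  1.2]), array([ 0.1, -0.4])]
jig ang 99.12547451304754 99.21047044121954 lever 44.098656612687364 99.00128116761634 value 0.08773452325947328
stud from bolts [559.15932632 -14.35967066]
lip along 97.2428533546519 lat -1.2233842005443414
```

Converted, 35 mm is 0.7, 34 mm is 0.68.

Emit:
step_hand --offsets '[0.08, 0.68, 0, 0, 0, 0, 0, 0.08, 0.68, 0, 0, 0, 0, 0, 0, 0, 0.7, 0, 0, 0, 0, 0, 0, 0.7, 0, 0, 0, 0, 0, 0, 0.7, 0, 0, 0, 0, 0, 0, 0.7, 0, 0, 0, 0, 0, 0, 0.66, 0, 0, 0, 0, 0, 0, 0, 0, 0, 0, 0, -0.08, 0, 0, 0, 0, 0, 0, -0.08, 0, 0, 0, 0, 0, 0]'

```text
clock: 4.5
eef_pos: [598.5, 49.2, 60.3]
tool_rot: [3.139, 0.002, 2.382]
force: [-0.1, -0.2, 0.9]
width: -0.0
gripper_force: 0.0
```

Emit:
step_hand --offsets '[-0.138, 0.03, 0, 0, 0, 0.0477, 0, -0.138, 0.03, 0, 0, 0, 0.0477, 0, -0.138, 0.03, 0, 0, 0, 0.0477, 0, -0.138, 0.03, 0, 0, 0, 0.0477, 0, -0.138, 0.03, 0, 0, 0, 0.0477, 0]'

```text
clock: 5.0
eef_pos: [622.7, 27.8, 60.8]
tool_rot: [3.14, -0.003, 1.88]
force: [-4.1, 3.2, 3.6]
width: -0.0
gripper_force: 2.7
```

```bash
python3 - <<'E'
from h import *
s=ctrl.read_state();print(s['qpos'].round(2),s['eef_pos'],s['tool_rot'])
p=s['eef_pos'][:2]-[559.3,-13];y=s['tool_rot'][2];print(p@[np.cos(y),np.sin(y)],p@[np.sin(y),-np.cos(y)])
i=ctrl.get_image('wrist');cv2.imwrite('pics/w3.png',i)
E
```

```text
[ 0.12  0.83 -0.34  1.72  0.4   0.66 -0.13] [622.66254629  27.84722038  60.83210361] [ 3.13975770e+00 -2.59411655e-03  1.87972594e+00]
19.648803120666244 72.78208723026017
```

View pics/w3.png

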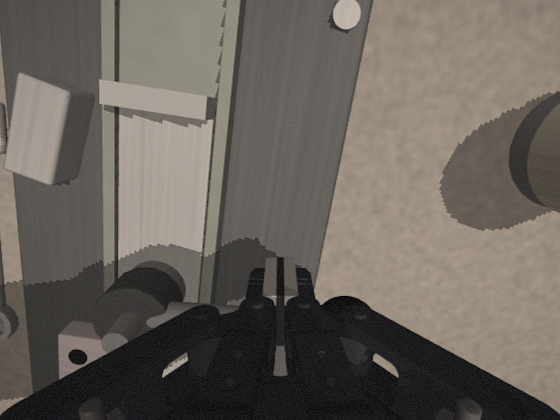

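Fingers sit behind the lever bar (bar at ~(190,315) running under the fingers), pushing at ~5 N. Continuing the arc.

Converted, -7.1 mm is -0.142, 1.2 mm is 0.024, 0.1 rad is 0.0477.

```bash
cat > st.py <<'E'
from h import *
s=ctrl.read_state();print(s['qpos'].round(2))
p=s['eef_pos'][:2]-[559.3,-13];y=s['tool_rot'][2];a=p@[np.cos(y),np.sin(y)];b=p@[np.sin(y),-np.cos(y)]
l=y-np.pi/2-np.arctan2(a-18,b)*0  # tool y angle
print('p',a,b,'lever value if touching',np.radians(99.15-50)-(y-np.pi/2)-(np.arcsin(0)) - (a-18)/b)
E
```

Emit:
step_hand --offsets '[-0.142, 0.024, 0, 0, 0, 0.0477, 0, -0.142, 0.024, 0, 0, 0, 0.0477, 0, -0.142, 0.024, 0, 0, 0, 0.0477, 0, -0.142, 0.024, 0, 0, 0, 0.0477, 0, -0.142, 0.024, 0, 0, 0, 0.0477, 0, -0.142, 0.024, 0, 0, 0, 0.0477, 0, -0.142, 0.024, 0, 0, 0, 0.0477, 0, -0.142, 0.024, 0, 0, 0, 0.0477, 0, -0.142, 0.024, 0, 0, 0, 0.0477, 0, -0.142, 0.024, 0, 0, 0, 0.0477, 0]'

```text
clock: 6.05
eef_pos: [630.0, -41.1, 62.2]
tool_rot: [3.135, -0.01, 0.882]
force: [3.8, 3.9, 4.6]
width: 0.0
gripper_force: 2.9
```

```bash
python3 st.py
```

```text
[ 0.08  0.81 -0.09  1.71  0.1   0.62 -0.76]
p 23.261033816641632 72.4609301230108 lever value if touching 1.4740526211285578
```

Converted, -7.6 mm is -0.152, 1.4 mm is 0.028, 0.1 rad is 0.0477.

Emit:
step_hand --offsets '[-0.152, 0.028, 0.006, 0, 0, 0.0477, 0, -0.152, 0.028, 0.006, 0, 0, 0.0477, 0, -0.152, 0.028, 0.006, 0, 0, 0.0477, 0, -0.152, 0.028, 0.006, 0, 0, 0.0477, 0, -0.152, 0.028, 0.006, 0, 0, 0.0477, 0, -0.152, 0.028, 0.006, 0, 0, 0.0477, 0, -0.152, 0.028, 0.006, 0, 0, 0.0477, 0, -0.152, 0.028, 0.006, 0, 0, 0.0477, 0, -0.152, 0.028, 0.006, 0, 0, 0.0477, 0, -0.152, 0.028, 0.006, 0, 0, 0.0477, 0]'

```text
clock: 7.05
eef_pos: [570.6, -86.8, 59.1]
tool_rot: [-3.141, -0.014, -0.119]
force: [5.5, 1.0, 4.0]
width: 0.0
gripper_force: 2.9
```

```bash
python3 st.py
```

```text
[ 0.    0.77  0.16  1.87 -0.23  0.5  -1.37]
p 19.95353469168349 71.8884618355115 lever value if touching 2.52067067962307
```

Converted, -7.3 mm is -0.146, 1.4 mm is 0.028, 0.1 rad is 0.0477.

Emit:
step_hand --offsets '[-0.146, 0.028, 0, 0, 0, 0.0477, 0, -0.146, 0.028, 0, 0, 0, 0.0477, 0, -0.146, 0.028, 0, 0, 0, 0.0477, 0, -0.146, 0.028, 0, 0, 0, 0.0477, 0, -0.146, 0.028, 0, 0, 0, 0.0477, 0, -0.146, 0.028, 0, 0, 0, 0.0477, 0]'

```text
clock: 7.65
eef_pos: [526.9, -80.1, 58.6]
tool_rot: [-3.134, -0.011, -0.72]
force: [5.6, -1.6, 4.6]
width: 0.2
gripper_force: 2.5
```

```bash
python3 st.py
```

```text
[-0.09  0.74  0.29  2.   -0.46  0.45 -1.75]
p 19.90166808244832 71.83994278370271 lever value if touching 3.1221929504191768
```

Emit:
step_hand --offsets '[-0.072, 0.014, 0, 0, 0, 0.0239, 0, -0.072, 0.014, 0, 0, 0, 0.0239, 0, -0.072, 0.014, 0, 0, 0, 0.0239, 0]'

```text
clock: 7.95
eef_pos: [516.8, -74.2, 58.4]
tool_rot: [-3.134, -0.009, -0.868]
force: [2.5, -2.1, 6.7]
width: -0.3
gripper_force: 0.7
```

```bash
python3 st.py
```

```text
[-0.12  0.74  0.32  2.03 -0.52  0.44 -1.84]
p 19.17399871946975 71.97069052348422 lever value if touching 3.2800590405349856
```

Converted, -2 mm is -0.04, 0.02 rad is 0.0095.

Emit:
step_hand --offsets '[-0.04, 0, 0, 0, 0, 0.0095, 0, -0.04, 0, 0, 0, 0, 0.0095, 0, 0, 0, 0, 0, 0, 0, 0]'

```text
clock: 8.25
eef_pos: [515.7, -73.5, 58.8]
tool_rot: [-3.134, -0.013, -0.907]
force: [4.2, -7.6, 7.2]
width: 0.0
gripper_force: 3.2
```

```bash
python3 st.py
python3 - <<'E'
from h import *
i=ctrl.get_image('top')[175:275,210:340]
cv2.imwrite('pics/topd.png',cv2.resize(i,None,fx=6,fy=6,interpolation=cv2.INTER_CUBIC))
E
```

```text
[-0.13  0.74  0.33  2.03 -0.54  0.44 -1.87]
p 20.752489094940888 71.61043063029376 lever value if touching 3.297544117628858
```

View pics/topd.png

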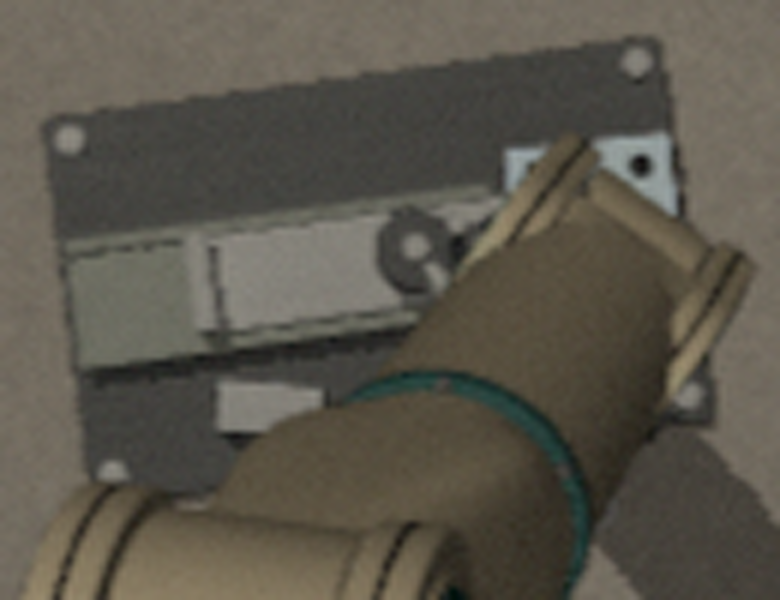

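Lever is at its stop (nut arm pointing at lower right, under the arm), plate unmoved. Backing off, rising, turning to align tool x with jig x.

Converted, -35 mm is -0.7, -30 mm is -0.6, -0.146 rad is -0.0697.

Emit:
step_hand --offsets '[0.1, 0, 0, 0, 0, 0, 0, 0.1, 0, 0, 0, 0, 0, 0, 0, 0, -0.6, 0, 0, 0, 0, 0, 0, -0.7, 0, 0, 0, 0, 0, 0, -0.7, 0, 0, 0, 0, 0, 0, 0, 0, 0, -0.0697, 0, 0, 0, 0, 0, 0, -0.0697, 0, 0, 0, 0, 0, 0, -0.0697, 0, 0, 0, 0, 0, 0, -0.0697, 0, 0, 0, 0, 0, 0, -0.0697, 0, 0, 0, 0, 0, 0, -0.0697, 0]'

```text
clock: 9.4
eef_pos: [515.8, -77.2, 156.4]
tool_rot: [-3.141, -0.002, -0.023]
force: [0.3, -0.1, 0.0]
width: -0.1
gripper_force: 0.0
```

Emit:
step_hand --offsets '[0, 0, 0, 0, 0, -0.0702, 0, 0, 0, 0, 0, 0, -0.0702, 0, 0, 0, 0, 0, 0, -0.0702, 0, 0, 0, 0, 0, 0, -0.0702, 0, 0, 0, 0, 0, 0, -0.0702, 0, 0, 0, 0, 0, 0, -0.0702, 0, 0, 0, 0, 0, 0, -0.0702, 0, 0, 0, 0, 0, 0, -0.0702, 0, 0, 0, 0, 0, 0, -0.0702, 0, 0, 0, 0, 0, 0, -0.0702, 0, 0, 0, 0, 0, 0, -0.0702, 0, 0, 0, 0, 0, 0, -0.0702, 0]'

```text
clock: 10.6
eef_pos: [515.8, -77.7, 156.5]
tool_rot: [3.14, 0.001, 1.74]
force: [-0.3, -0.2, -0.7]
width: -0.2
gripper_force: 0.0
```

Emit:
step_hand --offsets '[0, 0, 0, 0, 0, 0, 0]'

```text
clock: 10.7
eef_pos: [515.7, -77.7, 156.3]
tool_rot: [3.14, 0.0, 1.734]
force: [0.5, -0.7, 0.3]
width: -0.0
gripper_force: 0.0
```

```bash
python3 - <<'E'
from h import *
s=ctrl.read_state();y=s['tool_rot'][2];d=np.array([547.4,61])-s['eef_pos'][:2]
print(s['qpos'].round(2),d@[np.cos(y),np.sin(y)],d@[np.sin(y),-np.cos(y)])
E
```

```text
[ 0.3   0.56 -0.3   1.95  0.26  0.67  0.01] 131.68064402271847 53.834104214614435
```

Converted, 40 mm is 0.8, 13.5 mm is 0.27.

Emit:
step_hand --offsets '[0.66, 0.27, 0, 0, 0, 0, 0, 0.66, 0.27, 0, 0, 0, 0, 0, 0.66, 0.27, 0, 0, 0, 0, 0, 0.66, 0.27, 0, 0, 0, 0, 0, 0, 0, 0.8, 0, 0, 0, 0, 0, 0, 0.8, 0, 0, 0, 0, 0, 0, 0.4, 0, 0, 0, 0, 0, 0, 0.14, 0, 0, 0, 0, 0, 0, 0.12, 0, 0, 0, 0, 0, 0, 0, 0, 0, 0, 0]'

```text
clock: 11.7
eef_pos: [547.6, 61.7, 42.8]
tool_rot: [3.141, 0.0, 1.733]
force: [0.7, 0.0, 1.6]
width: 0.3
gripper_force: 0.0
```

```bash
python3 - <<'E'
from h import *
cv2.imwrite('pics/w4.png',ctrl.get_image('wrist'))
E
```

```text
(no output)
```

View pics/w4.png

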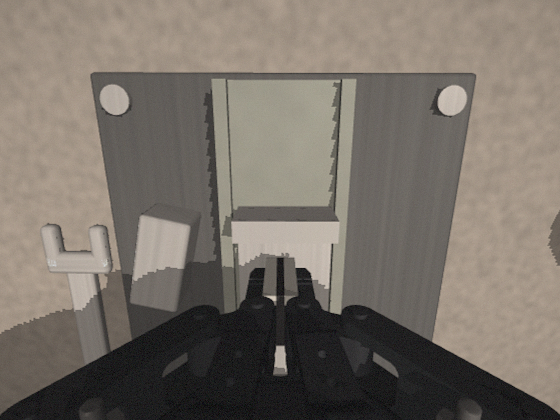

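Fingertips are inside the lip (inner top edge at row ~240, cols 232–338), centred in the channel. Pushing along tool +x.

Converted, 5 mm is 0.1.

```bash
cat > st2.py <<'E'
from h import *
s=ctrl.read_state();a=np.radians(99.15);p=s['eef_pos'][:2]-[559.3,-13]
print('along',p@[np.cos(a),np.sin(a)],'lat',p@[-np.sin(a),np.cos(a)])
E
```

Emit:
step_hand --offsets '[0.1, 0, 0, 0, 0, 0, 0, 0.1, 0, 0, 0, 0, 0, 0, 0.1, 0, 0, 0, 0, 0, 0, 0.1, 0, 0, 0, 0, 0, 0, 0.1, 0, 0, 0, 0, 0, 0, 0.1, 0, 0, 0, 0, 0, 0]'

```text
clock: 12.35
eef_pos: [542.9, 90.0, 43.0]
tool_rot: [3.141, 0.002, 1.732]
force: [1.7, -4.8, 4.7]
width: -0.0
gripper_force: 2.6
```

```bash
python3 st2.py
```

```text
along 104.30265718564782 lat -0.19145214728375792
```

Emit:
step_hand --offsets '[0.1, 0, 0, 0, 0, 0, 0, 0.1, 0, 0, 0, 0, 0, 0, 0.1, 0, 0, 0, 0, 0, 0, 0.1, 0, 0, 0, 0, 0, 0, 0.1, 0, 0, 0, 0, 0, 0]'

```text
clock: 12.85
eef_pos: [538.8, 114.6, 43.0]
tool_rot: [3.141, 0.002, 1.732]
force: [0.8, -5.5, 5.1]
width: 0.0
gripper_force: 2.7
```

```bash
python3 st2.py
```

```text
along 129.26172385928888 lat -0.040672020098282496
```

Converted, 3 mm is 0.06, 2 mm is 0.04.

Emit:
step_hand --offsets '[0.06, 0, 0, 0, 0, 0, 0, 0.06, 0, 0, 0, 0, 0, 0, 0.04, 0, 0, 0, 0, 0, 0]'

```text
clock: 13.15
eef_pos: [537.1, 123.6, 42.6]
tool_rot: [3.141, 0.001, 1.733]
force: [0.6, -5.6, 3.5]
width: 0.0
gripper_force: 3.7
```

```bash
python3 st2.py
```

```text
along 138.43315824406287 lat 0.21903238184115917
```

Emit:
step_hand --offsets '[0.04, 0, 0, 0, 0, 0, 0, 0.04, 0, 0, 0, 0, 0, 0, 0, 0, 0, 0, 0, 0, 0]'

```text
clock: 13.45
eef_pos: [537.0, 123.9, 42.6]
tool_rot: [-3.141, 0.005, 1.731]
force: [1.9, -11.0, 7.6]
width: 0.2
gripper_force: 5.8
```

```bash
python3 st2.py
```

```text
along 138.66749768236403 lat 0.26931571859954867
```

Stopped hard at 138.5 mm (force rise) — the slot's end. Retracting and checking.

Converted, -45 mm is -0.9, -35 mm is -0.7.

Emit:
step_hand --offsets '[-0.08, 0, 0, 0, 0, 0, 0, -0.06, 0, 0, 0, 0, 0, 0, 0, 0, -0.7, 0, 0, 0, 0, 0, 0, -0.9, 0, 0, 0, 0, 0, 0, -0.9, 0, 0, 0, 0, 0, 0, -0.9, 0, 0, 0, 0, 0.9, 0, 0, 0, 0, 0, 0, 0.9, 0, 0, 0, 0, 0, 0, 0.9, 0, 0, 0, 0, 0, 0, 0.9, 0, 0, 0, 0, 0, 0, 0.9, 0, 0, 0, 0, 0, 0, 0, 0, 0, 0, 0, 0, 0]'

```text
clock: 14.65
eef_pos: [495.9, 353.6, 212.2]
tool_rot: [-3.14, -0.009, 1.746]
force: [0.1, -0.2, -0.2]
width: 0.1
gripper_force: 0.0
```

```bash
python3 - <<'E'
from h import *
i=ctrl.get_image('top')[175:275,210:340]
cv2.imwrite('pics/tope.png',cv2.resize(i,None,fx=6,fy=6,interpolation=cv2.INTER_CUBIC))
E
```

```text
(no output)
```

View pics/tope.png

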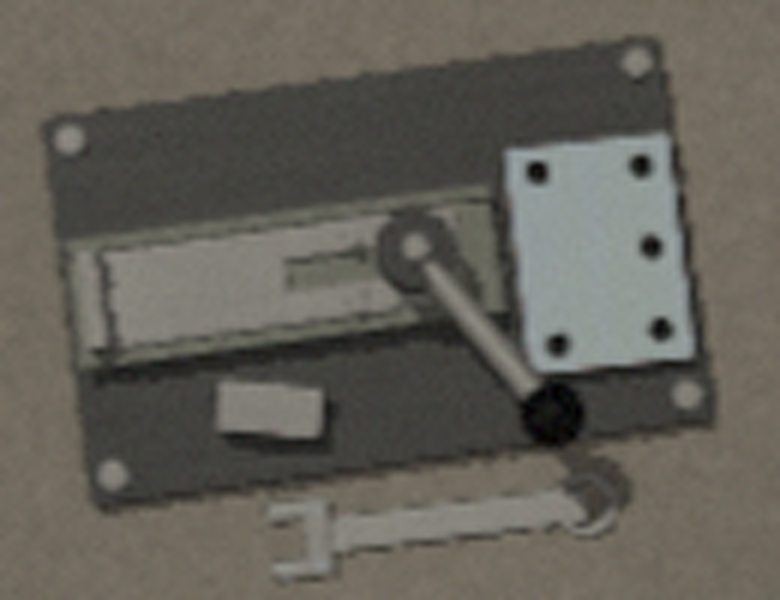

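The lever is at its stop, with the bar and ball (550,412) clear of the plate's footprint. The strap is fully back, with its lip at (85,300). The plate, gauge block and spanner have not moved.

```bash
python3 -c "
from cell import ctrl
print(ctrl.finish_job())"
```

```text
the job is handed in; nothing more can be done
None
```

The plate is free to lift straight off and still lies where it was: the nut is loosened to its stop (about 3.3 rad), the strap is slid back to the end of its slot, the gauge block and spanner beside it are unmoved, and the job was handed in at about 15 s.

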